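# Lift the junction-box cover off its pins onto the wooden board

### The job

Take the loose yellow cover off the grey lamp junction box, lifting it up off its two pins by its black handle, and lay it down gently, flat and handle up, in the middle of the dark wooden board. Leave the glass bowl where it stands.

Things in the scene. Friction and masses are not known exactly. Their poses are not given: they have to be found in the camera images.
- cover_grip (a point): Centre of the cover's black handle bar: 74 mm long (x), 16 wide (y), 18 high (z up). Yellow plate 150 (x) by 110 (y) by 6 mm, 105 to 210 g; its top is 31 mm and its underside 37 mm below this point. It starts level and loose on a fixed grey box 55 mm high; two 8 mm pins, 60 mm either side of the middle along x, stand 10 mm proud through its 14 mm holes. Fingers fit across the bar's width here.
- board_top (a point): Centre of the upper face of the fixed dark-brown wooden board, which lies on the tiles: 240 mm (x) by 200 mm (y), 15 mm thick; z up.
- glass_bowl: Clear glass prep bowl, 130 mm across, 55 mm high, loose; origin at the centre of its underside. To be left alone. Also on the tiles: a black stone mortar 165 mm across, 150 mm high with its pestle, and a blue-lidded clear storage box with a white latch, 74 mm high, both beyond the work; and a red basting brush lying flat, 12 mm high, near the robot.
Not all that is in view belongs to the job. There is more than one size of the part that bears cover_grip; the job needs the middle-sized.

How it is judged:
By the outcome, as a careful person would: the job done as asked, in the order asked, and still so for the second after the job is handed in, with the robot touching nothing.
It also fails if it takes over 38 s, if anything falls off the work surface, if the arm or the gripper's body presses on something with over 40 N, if the wrist force passes 120 N, or if a joint passes its speed limit or range.

### The arm

A 6-joint arm with a two-finger parallel gripper is mounted at the origin on the work surface. World frame = base frame: x ahead of the robot, y to its left, z up, the work surface at z = 0. Lengths are in m, angles in rad, forces in N, time in s.
With the tool pointing down it reaches from about 0.325 to 0.775 m from the base axis. Payload 5.5 kg.
Tool frame: the origin (TCP) lies at the very end of the fingers, on their centre line; the grasp point (between the pads) lies 19 mm behind it (env.pinch_z is the distance from the TCP to the grasp point, in m); z points along the fingers, y is the line along which they close (so a half turn about z gives the same grasp; the last joint's range is limited). The gripper opens to 85 mm and grips with 20 to 120 N. Pads are 22 mm wide; open, the fingers measure 114 mm over their backs; the gripper's body (76 mm by 85 mm) begins 54 mm behind the grasp point. The pads swing forward as they close: fully open they stand 13 mm farther back than shut.
Start: joints at [1.138, 0.091, 1.231, -0, 1.82, -0.057], TCP at [0.22, 0.558, 0.231] pointing down, gripper open.
Joint ranges: [-2.87, 2.87], [-0.86, 2.18], [0.17, 2.46], [-1.51, 4.65], [0.06, 2.69], [-2.65, 2.65]. Speed limits (rad/s): [2.57, 2.57, 3.01, 3.14, 3.14, 3.14].

### API

Orientations are given as a 3x3 rotation matrix whose columns are the frame's x, y, z axes.
In Python, from rig import readout, cams, env gives the robot as it stands.
- The arm moves only by the tool play_rows, never from a script. Its argument "increments" is a list of rows, each a list of 5 numbers: the shift along the world's x, y, z in m, then the turn about the world's z in degrees, then the finger opening in m, from 0 to 0.0854. A call has 1 to 8 rows; each row is the pose to reach, as a shift and turn from the pose commanded when the call began; what a row does not reach only later rows make up. A row lasts 1/10 s, in which the tool goes at most 50 mm and 8.59 degrees, less where a joint would pass 70% of its speed; a pose out of reach is approached as far as the arm can. A call with a gripper value outside its range is refused whole. The fingers move at their own pace and stop on an object; the grip force is fixed at half the most. Time passes only in rows, so rows that repeat a pose let the fingers close. It gives the time, the measured TCP pose, the force, the opening and the grip force at its end, in the units of the state.
- readout.sense(): the state, without advancing time (a new reading comes with each control period).
- cams.snapshot(name): name is "scene" or "top" or "wrist"; returns (picture, depth): 384x512x3 uint8, red, green, blue; 384x512 float32, m along the optical axis (not along the pixel's ray), 0 where there is no reading.
- cams.calibration(name): a dict with "vertical_fov" (degrees; the focal length in pixels is half the picture's height over the tangent of half this angle, whatever the lens; pixels are square), "cx", "cy" (the principal point, pixels), "camera_from_world" (4x4, takes a point from world to camera coordinates); the wrist camera has in their place "T_tool_cam" (4x4, takes a point from camera to tool coordinates, whose origin is the TCP and whose axes are the flange's). Camera axes: x right, y up, looking along -z (the intrinsics and any distortion apply to the point x, -y, -z); pixel columns grow to the right and rows downward; lengths in m; the calibration is good to about 2 mm. A picture is of the moment at which its call begins: read the wrist's pose just before it. calibration takes no time and is no camera call.
- env.finish_job(): hands the job in; it is judged then, once.
The state is a dict: "time": time; "qpos": joint angles; "dq": joint speeds; "joint_efforts": joint torques, N m; "ee_pos": TCP position; "orientation": TCP orientation; "ft_force": force on the tool from outside, world axes, zero at the start; "ft_torque": the same for the moment, N m; "gripper_width": opening from 0.0 (shut) to 1.0 (fully open); "gripper_force": force on a finger pad.
Only numpy, scipy, OpenCV 4.12 (cv2) and the standard library are available. Lean on these libraries where they do the work, as an engineer would, in place of code of your own. Each camera call takes 0.05 s, during which the arm holds its last target. There are 200 camera calls.

## Working session

There is one attempt and no reset: what is moved stays moved. The work goes in short steps, Python scripts to look and compute and a tool call to move; the robot and the scene stay as the last step left them, time stands still between calls to the robot, and variables do not carry over. Pictures are saved under pics/ and viewed, at most 10 in all, crops included, and the job is handed in when it is done.

Besides the shell and the picture viewer there is one more tool, called after "Call:" as name(argument=value, ...) on one line, values as JSON. play_rows: Moves the arm, as the interface text tells. Its arguments: {"type":"object","properties":{"increments":{"type":"array","items":{"type":"array","items":{"type":"number"}}}},"required":["increments"]}

```bash
mkdir -p pics; cat > h.py <<'E'
import numpy as np, cv2
from rig import readout, cams, env
def snap(n,f):
    s=readout.sense(); p,d=cams.snapshot(n); cv2.imwrite('pics/'+f+'.png',p[:,:,::-1]); np.savez('pics/'+f,p=p,d=d,pos=s['ee_pos'],R=s['orientation']); return p,d
def world(n,f,u,v,d=None,z=None):
    c=cams.calibration(n); F=192/np.tan(np.radians(c['vertical_fov'])/2)
    if n=='wrist':
        D=np.load('pics/'+f+'.npz'); T=np.eye(4); T[:3,:3]=D['R'].reshape(3,3); T[:3,3]=D['pos']; M=T@np.array(c['T_tool_cam'])
    else: M=np.linalg.inv(np.array(c['camera_from_world']))
    u=np.asarray(u,float);v=np.asarray(v,float)
    r=np.stack([(u-c['cx'])/F,-(v-c['cy'])/F,-np.ones_like(u)],-1)
    w=r@M[:3,:3].T; o=M[:3,3]
    if d is None: d=(z-o[2])/w[...,2]
    return o+w*np.asarray(d)[...,None]
E
python3 - <<'E'
from h import *
for n in('scene','top'):
    p,d=snap(n,n+'0'); c=cams.calibration(n); print({k:c[k] for k in c if k!='camera_from_world'}, np.linalg.inv(np.array(c['camera_from_world']))[:3,3])
a=np.hstack([cv2.imread('pics/scene0.png'),cv2.imread('pics/top0.png')]); 
print(readout.sense()['time'])
E
```

```text
{'vertical_fov': 54.708482611872796, 'cx': 255.4242683366071, 'cy': 187.49254039281323} [ 0.8135658  -0.47414755  0.7438502 ]
{'vertical_fov': 50.98559454910891, 'cx': 251.5790862910759, 'cy': 200.63175548230504} [0.26574012 0.09030856 1.19399254]
0.1
```

View pics/top0.png

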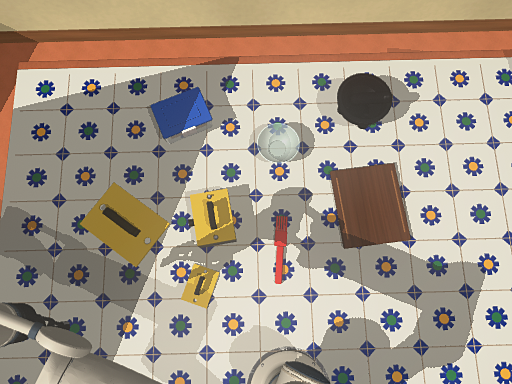

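View pics/scene0.png

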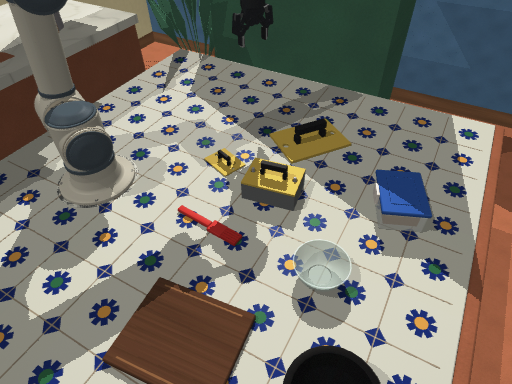

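The top view has three yellow covers with handles:
- A large one at (125,223), lying flat on the tiles.
- A middle one at (213,216), raised on the grey box.
- A small one at (201,287), lying flat on the tiles.

The middle one fits, as it is the only one on the box. The board is at (371,206) and the bowl at (278,143). Next I'll measure and take an enlarged crop.

```bash
python3 - <<'E'
from h import *
D=np.load('pics/top0.npz');p,d=D['p'],D['d']
print(cams.calibration('top')['camera_from_world'])
cv2.imwrite('pics/crop.png',cv2.resize(p[170:320,70:270,::-1],None,fx=4,fy=4,interpolation=cv2.INTER_CUBIC))
hsv=cv2.cvtColor(p,cv2.COLOR_RGB2HSV)
V,U=np.mgrid[:384,:512]; W=world('top','top0',U,V,d)
def rep(n,m):
    m=m.astype(np.uint8); k,l,s,c=cv2.connectedComponentsWithStats(m); i=1+np.argmax(s[1:,4]); m=l==i
    P=W[m&(d>0)]; z=np.median(P[:,2]); v,u=np.nonzero(m); Q=world('top','top0',u,v,z=z)[:,:2].astype(np.float32)
    r=cv2.minAreaRect(Q*1000); print(n,c[i],s[i],'z',np.percentile(P[:,2],[5,50,95]).round(4),'rect',r,cv2.boxPoints(r).round(0).tolist()); return r
box=lambda a,b,c,e:(U>a)&(U<b)&(V>c)&(V<e)
b=box(180,245,178,255)
yel=(hsv[...,0]>15)&(hsv[...,0]<33)&(hsv[...,1]>120)&(hsv[...,2]>70)
rep('cover',b&yel&(W[...,2]>.04)&(W[...,2]<.075))
rep('handle',b&(W[...,2]>.083)&(W[...,2]<.12))
rep('handle dark',box(195,230,190,240)&(hsv[...,2]<60))
rep('board',box(320,420,155,255)&((hsv[...,0]<15)|(hsv[...,0]>170))&(hsv[...,1]>70)&(hsv[...,2]<170)&(W[...,2]>.007))
rep('big',box(75,175,175,275)&yel); rep('small',box(178,222,262,312)&yel)
rep('tiles',box(430,500,250,300)); rep('mortar',box(330,395,68,130)&(hsv[...,2]<60))
E
```

```text
[[-0.02556492 -0.99966656 -0.00363258  0.10140934]
 [ 0.97451641 -0.02573148  0.22283548 -0.52270823]
 [-0.22285465  0.00215676  0.9748493  -1.10493614]
 [ 0.          0.          0.          1.        ]]
cover [212.30090498 217.0989819 ] [ 190  189   46   57 1768] z [0.0574 0.0611 0.0647] rect ((481.337158203125, 201.68438720703125), (150.50274658203125, 110.260986328125), 8.457157135009766) [[399.0, 245.0], [415.0, 136.0], [564.0, 158.0], [548.0, 267.0]]
handle [210.96855346 214.37106918] [207 201   9  28 159] z [0.0942 0.1008 0.1044] rect ((480.04693603515625, 201.3418731689453), (76.02792358398438, 16.253570556640625), 8.996258735656738) [[441.0, 203.0], [444.0, 187.0], [519.0, 199.0], [516.0, 215.0]]
handle dark [214.57142857 227.57142857] [212 226   5   3   7] z [0.0685 0.0774 0.0804] rect ((447.9722900390625, 195.03526306152344), (11.211836814880371, 5.666780471801758), 88.50263214111328) [[445.0, 190.0], [451.0, 189.0], [451.0, 201.0], [445.0, 201.0]]
board [369.33575496 205.48812095] [ 330  163   81   85 5093] z [0.0111 0.015  0.0188] rect ((514.4586181640625, -263.835327148
[... 450 characters left out ...]
z [0.001  0.0046 0.0083] rect ((290.7408142089844, 243.903564453125), (79.47708892822266, 107.93221282958984), 69.65955352783203) [[226.0, 225.0], [328.0, 188.0], [355.0, 262.0], [254.0, 300.0]]
tiles [465. 275.] [ 431  251   69   49 3381] z [-0.0038 -0.      0.0037] rect ((300.9755859375, -529.5183715820312), (213.9178009033203, 137.6878662109375), 88.51412963867188) [[229.0, -635.0], [367.0, -638.0], [373.0, -424.0], [235.0, -421.0]]
mortar [370.30585326  96.54328112] [ 338   74   54   46 1213] z [0.0148 0.0893 0.1415] rect ((831.9014282226562, -263.2118225097656), (158.16888427734375, 142.31298828125), 43.06191635131836) [[726.0, -265.0], [823.0, -369.0], [938.0, -261.0], [841.0, -157.0]]
```

View pics/crop.png

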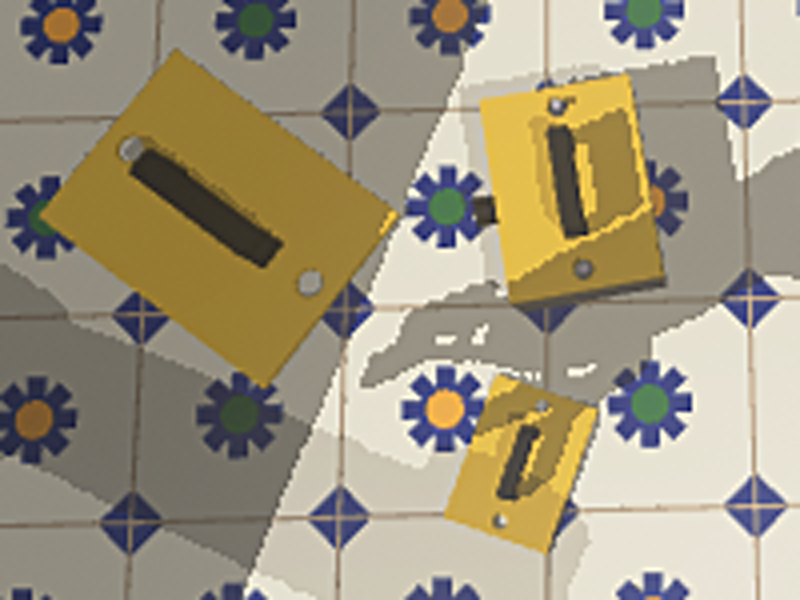

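The crop confirms it. The middle cover, at crop (572,185), is on the grey box with both pins through its holes. It measures 150×110 mm at z 0.061, with the handle top at 0.101. Grip point ≈ (0.4805, 0.2015, 0.092), yaw ≈ +8.7°. Board centre ≈ (0.5145, -0.264, 0.015), yaw ≈ +6.2°.

```bash
python3 - <<'E'
from h import *
s=readout.sense(); R=np.array(s['orientation']).reshape(3,3); print(s['ee_pos'],R.round(3),np.degrees(np.arctan2(R[1,1],R[0,1])),s['gripper_width'],env.pinch_z,s['qpos'])
E
```

```text
[0.2201096  0.5578843  0.23025497] [[-0.93   0.367 -0.001]
 [ 0.367  0.93  -0.002]
 [ 0.    -0.002 -1.   ]] 68.46787429714074 0.9978353826116854 0.0187 [ 1.13828283e+00  9.17843517e-02  1.23178055e+00 -3.91815563e-06
  1.81982086e+00 -5.67078861e-02]
```

Call:
play_rows(increments=[[0.026, -0.036, 0, 3.5, 0.085], [0.053, -0.073, 0, 7, 0.085], [0.08, -0.11, 0, 11, 0.085], [0.107, -0.147, 0, 15, 0.085], [0.134, -0.184, 0, 19, 0.085], [0.161, -0.221, 0, 23, 0.085], [0.188, -0.258, 0, 27, 0.085], [0.215, -0.295, 0, 30.2, 0.085]])

```text
time: 0.9
ee_pos: [0.4358, 0.2614, 0.2309]
orientation: [[-0.988, -0.154, -0.0], [-0.154, 0.988, -0.0], [0.0, -0.0, -1.0]]
ft_force: [0.7, 1.1, -1.2]
gripper_width: 0.994
gripper_force: 0.0
```

Call:
play_rows(increments=[[0.023, -0.031, -0.005, 0, 0.085], [0.045, -0.061, -0.01, 0, 0.085], [0.045, -0.061, -0.01, 0, 0.085], [0.045, -0.061, -0.01, 0, 0.085]])

```text
time: 1.3
ee_pos: [0.4802, 0.2016, 0.2205]
orientation: [[-0.989, -0.149, -0.002], [-0.149, 0.989, -0.0], [0.002, 0.0, -1.0]]
ft_force: [-0.9, -0.2, -0.1]
gripper_width: 0.993
gripper_force: 0.0
```

```bash
python3 - <<'E'
from h import *
p,d=snap('wrist','w1'); s=readout.sense(); R=np.array(s['orientation']).reshape(3,3); print(s['time'],s['ee_pos'],np.degrees(np.arctan2(R[1,1],R[0,1])),s['ft_force'])
V,U=np.mgrid[:384,:512]; W=world('wrist','w1',U,V,d)
near=(d>0)&(np.hypot(W[...,0]-.48,W[...,1]-.2015)<.12)
hsv=cv2.cvtColor(p,cv2.COLOR_RGB2HSV)
yel=(hsv[...,0]>15)&(hsv[...,0]<33)&(hsv[...,1]>120)&(hsv[...,2]>60)
for n,m in(('handle',near&(W[...,2]>.088)&(W[...,2]<.112)&(hsv[...,2]<90)),('cover',near&yel&(W[...,2]>.045)&(W[...,2]<.075))):
    m=cv2.morphologyEx(m.astype(np.uint8),cv2.MORPH_OPEN,np.ones((3,3)))
    k,l,st,c=cv2.connectedComponentsWithStats(m); 
    if k<2: print(n,'none');continue
    i=1+np.argmax(st[1:,4]); P=W[l==i]; print(n,st[i],c[i],np.percentile(P[:,2],[5,50,95]),cv2.minAreaRect((P[:,:2]*1000).astype(np.float32)))
E
```

```text
1.35 [0.47988454 0.2023958  0.22098745] 98.64989237763598 [-0.26291613  0.31309726 -0.52601868]
handle [ 245  150   17   77 1187] [253.26958719 186.93428812] [0.09861989 0.10024023 0.10145709] ((480.4276123046875, 201.79351806640625), (73.12616729736328, 14.649553298950195), 9.072185516357422)
cover [  198   107   111   138 12711] [253.41837778 172.68688537] [0.05924035 0.06043202 0.06160967] ((481.49383544921875, 202.18650817871094), (150.189697265625, 110.2529296875), 8.660812377929688)
```

View pics/w1.png

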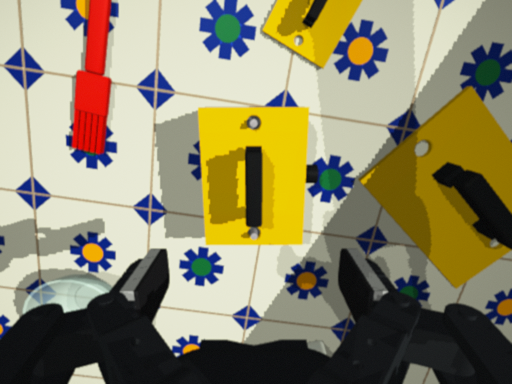

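The wrist view shows the handle at (253,187), aligned with the tool. The position agrees with the top view to within 1 mm, so I'll descend.

Call:
play_rows(increments=[[0.0005, 0, -0.04, 0, 0.085], [0.0005, 0, -0.08, 0, 0.085], [0.0005, 0, -0.115, 0, 0.085], [0.0005, 0, -0.135, 0, 0.085], [0.0005, 0, -0.147, 0, 0.085], [0.0005, 0, -0.147, 0, 0.085]])

```text
time: 1.95
ee_pos: [0.4794, 0.2028, 0.0728]
orientation: [[-0.988, -0.152, -0.003], [-0.152, 0.988, -0.001], [0.003, -0.0, -1.0]]
ft_force: [-0.9, 0.5, -0.0]
gripper_width: 0.993
gripper_force: 0.0
```

Call:
play_rows(increments=[[0, 0, 0, 0, 0.04], [0, 0, 0, 0, 0.025], [0, 0, 0, 0, 0.01], [0, 0, 0, 0, 0.005], [0, 0, 0, 0, 0.0], [0, 0, 0, 0, 0.0], [0, 0, 0, 0, 0.0], [0, 0, 0, 0, 0.0]])

```text
time: 2.75
ee_pos: [0.4812, 0.2022, 0.0751]
orientation: [[-0.989, -0.151, 0.001], [-0.151, 0.989, 0.0], [-0.001, 0.0, -1.0]]
ft_force: [-0.3, -0.1, 5.2]
gripper_width: 0.174
gripper_force: 59.7
```

Call:
play_rows(increments=[[0, 0, 0.005, 0, 0], [0, 0, 0.012, 0, 0], [0, 0, 0.02, 0, 0], [0, 0, 0.03, 0, 0], [0, 0, 0.045, 0, 0], [0, 0, 0.065, 0, 0], [0, 0, 0.085, 0, 0], [0, 0, 0.085, 0, 0]])

```text
time: 3.55
ee_pos: [0.4823, 0.2027, 0.1639]
orientation: [[-0.989, -0.151, 0.007], [-0.151, 0.989, 0.002], [-0.007, 0.001, -1.0]]
ft_force: [0.6, -0.1, -0.8]
gripper_width: 0.176
gripper_force: 58.8
```

```bash
python3 - <<'E'
from h import *
p,d=snap('wrist','w2'); s=readout.sense(); R=np.array(s['orientation']).reshape(3,3); print(s['time'],s['ee_pos'],s['ft_force'],s['ft_torque'])
V,U=np.mgrid[:384,:512]; W=world('wrist','w2',U,V,d)
hsv=cv2.cvtColor(p,cv2.COLOR_RGB2HSV)
yel=(hsv[...,0]>15)&(hsv[...,0]<33)&(hsv[...,1]>120)&(hsv[...,2]>60)
m=(d>0)&yel&(W[...,2]>.11)
m=cv2.morphologyEx(m.astype(np.uint8),cv2.MORPH_OPEN,np.ones((3,3)))>0
P=W[m]; A=np.c_[P[:,:2]-P[:,:2].mean(0),np.ones(len(P))]; print(len(P),np.linalg.lstsq(A,P[:,2],rcond=None)[0],cv2.minAreaRect((P[:,:2]*1000).astype(np.float32)))
snap('scene','s2')
E
```

```text
3.6 [0.48167401 0.20250773 0.16170943] [ 0.41562575  0.02469112 -1.47936989] [-0.00966693  0.01447869  0.05207746]
28985 [0.03124876 0.00673037 0.14996508] ((482.649169921875, 203.14625549316406), (150.13551330566406, 110.71987915039062), 8.679682731628418)
```

View pics/s2.png

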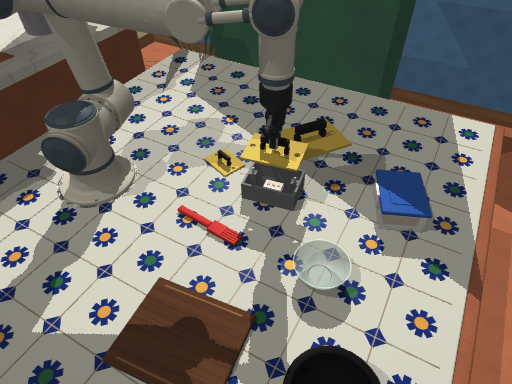

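View pics/w2.png

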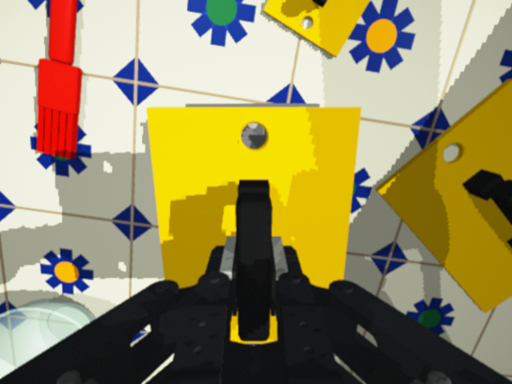

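The cover is off the box: the scene view shows it held at (275,150) with the box open below. It is level within 2°. Now I'll carry it to the board.

Call:
play_rows(increments=[[0.001, -0.015, 0, 0, 0], [0.003, -0.045, 0, 0, 0], [0.006, -0.083, 0, 0, 0], [0.009, -0.123, 0, -0.5, 0], [0.012, -0.163, 0, -1, 0], [0.014, -0.203, 0, -1.5, 0], [0.017, -0.243, 0, -2, 0], [0.02, -0.283, 0, -2.5, 0]])

```text
time: 4.45
ee_pos: [0.4996, -0.0832, 0.1579]
orientation: [[-0.994, -0.107, -0.002], [-0.107, 0.994, 0.0], [0.002, 0.0, -1.0]]
ft_force: [0.2, -0.3, -1.1]
gripper_width: 0.174
gripper_force: 58.8
```

Call:
play_rows(increments=[[0.003, -0.04, 0, 0, 0], [0.006, -0.08, 0, 0, 0], [0.008, -0.115, 0, 0, 0], [0.01, -0.145, 0, 0, 0], [0.012, -0.165, 0, 0, 0], [0.0125, -0.18, 0, 0, 0], [0.0125, -0.184, -0.01, 0, 0], [0.0125, -0.184, -0.03, 0, 0]])

```text
time: 5.25
ee_pos: [0.5139, -0.2653, 0.1301]
orientation: [[-0.994, -0.107, 0.003], [-0.107, 0.994, -0.001], [-0.002, -0.001, -1.0]]
ft_force: [0.8, 0.6, -1.2]
gripper_width: 0.177
gripper_force: 58.8
```

Call:
play_rows(increments=[[0, 0, -0.02, 0, 0], [0, 0, -0.04, 0, 0], [0, 0, -0.055, 0, 0], [0, 0, -0.07, 0, 0], [0, 0, -0.075, 0, 0], [0, 0, -0.075, 0, 0]])

```text
time: 5.85
ee_pos: [0.5129, -0.2644, 0.0533]
orientation: [[-0.994, -0.108, -0.001], [-0.108, 0.994, 0.001], [0.001, 0.001, -1.0]]
ft_force: [0.2, -0.6, -1.3]
gripper_width: 0.176
gripper_force: 58.8
```

```bash
python3 - <<'E'
from h import *
p,d=snap('wrist','w3'); s=readout.sense(); R=np.array(s['orientation']).reshape(3,3); print(s['time'],s['ee_pos'],s['ft_force'],np.degrees(np.arctan2(R[1,1],R[0,1])))
V,U=np.mgrid[:384,:512]; W=world('wrist','w3',U,V,d)
hsv=cv2.cvtColor(p,cv2.COLOR_RGB2HSV)
yel=(hsv[...,0]>15)&(hsv[...,0]<33)&(hsv[...,1]>120)&(hsv[...,2]>60)
m=(d>0)&yel&(W[...,2]>.03)
m=cv2.morphologyEx(m.astype(np.uint8),cv2.MORPH_OPEN,np.ones((3,3)))>0
P=W[m]; A=np.c_[P[:,:2]-P[:,:2].mean(0),np.ones(len(P))]; print(len(P),np.linalg.lstsq(A,P[:,2],rcond=None)[0],cv2.minAreaRect((P[:,:2]*1000).astype(np.float32)))
E
```

```text
5.9 [ 0.51334317 -0.26475038  0.05447102] [-0.76288757  0.56665424 -0.79591733] 96.18153438576473
29004 [0.02443335 0.00448137 0.0396429 ] ((513.247314453125, -263.9434509277344), (150.35171508789062, 110.70463562011719), 6.187926769256592)
```

Call:
play_rows(increments=[[0.001, 0, -0.006, 0, 0], [0.001, 0, -0.011, 0, 0], [0.001, 0, -0.014, 0, 0], [0.001, 0, -0.016, 0, 0], [0.001, 0, -0.017, 0, 0], [0.001, 0, -0.017, 0, 0]])

```text
time: 6.5
ee_pos: [0.5141, -0.2649, 0.0372]
orientation: [[-0.994, -0.107, -0.0], [-0.107, 0.994, 0.0], [0.0, 0.0, -1.0]]
ft_force: [0.1, 0.1, -0.9]
gripper_width: 0.179
gripper_force: 58.8
```

Call:
play_rows(increments=[[0, 0, -0.0005, 0, 0], [0, 0, -0.001, 0, 0], [0, 0, -0.001, 0, 0]])

```text
time: 6.8
ee_pos: [0.5142, -0.2649, 0.0363]
orientation: [[-0.994, -0.107, 0.0], [-0.107, 0.994, -0.0], [-0.0, -0.0, -1.0]]
ft_force: [0.7, 0.3, -1.4]
gripper_width: 0.177
gripper_force: 58.8
```

Call:
play_rows(increments=[[0, 0, -0.0005, 0, 0], [0, 0, -0.001, 0, 0], [0, 0, -0.001, 0, 0]])

```text
time: 7.1
ee_pos: [0.5142, -0.2649, 0.0352]
orientation: [[-0.994, -0.107, -0.0], [-0.107, 0.994, 0.0], [0.0, 0.0, -1.0]]
ft_force: [0.7, -0.1, -0.7]
gripper_width: 0.175
gripper_force: 58.8
```

Call:
play_rows(increments=[[0, 0, -0.0005, 0, 0], [0, 0, -0.001, 0, 0], [0, 0, -0.001, 0, 0]])

```text
time: 7.4
ee_pos: [0.5143, -0.2649, 0.0351]
orientation: [[-0.994, -0.107, 0.0], [-0.107, 0.994, -0.0], [-0.0, -0.0, -1.0]]
ft_force: [-2.9, 1.4, 4.1]
gripper_width: 0.178
gripper_force: 59.6
```

Call:
play_rows(increments=[[0, 0, -0.0005, 0, 0], [0, 0, -0.001, 0, 0], [0, 0, -0.001, 0, 0]])

```text
time: 7.7
ee_pos: [0.5143, -0.2649, 0.0351]
orientation: [[-0.994, -0.107, 0.001], [-0.107, 0.994, -0.0], [-0.0, -0.0, -1.0]]
ft_force: [-5.6, 3.3, 10.5]
gripper_width: 0.174
gripper_force: 60.4
```

It has touched down. I'll ease off slightly, open the fingers and withdraw straight up.

Call:
play_rows(increments=[[0, 0, 0.001, 0, 0.0], [0, 0, 0.001, 0, 0.02], [0, 0, 0.001, 0, 0.03], [0, 0, 0.001, 0, 0.05], [0, 0, 0.001, 0, 0.085], [0, 0, 0.001, 0, 0.085], [0, 0, 0.001, 0, 0.085], [0, 0, 0.001, 0, 0.085]])

```text
time: 8.5
ee_pos: [0.5142, -0.2649, 0.0342]
orientation: [[-0.994, -0.107, 0.0], [-0.107, 0.994, -0.0], [0.0, -0.0, -1.0]]
ft_force: [-0.4, 0.2, 0.9]
gripper_width: 0.996
gripper_force: 0.0
```

Call:
play_rows(increments=[[0, 0, 0.01, 0, 0.085], [0, 0, 0.03, 0, 0.085], [0, 0, 0.06, 0, 0.085], [0, 0, 0.1, 0, 0.085], [0, 0, 0.14, 0, 0.085], [0, 0, 0.18, 0, 0.085], [0, 0, 0.18, 0, 0.085]])

```text
time: 9.2
ee_pos: [0.5161, -0.266, 0.2233]
orientation: [[-0.994, -0.107, 0.011], [-0.108, 0.994, -0.007], [-0.01, -0.008, -1.0]]
ft_force: [-1.1, -0.0, 0.9]
gripper_width: 0.992
gripper_force: 0.0
```

```bash
python3 - <<'E'
from h import *
p,d=snap('wrist','w4'); s=readout.sense(); print(s['time'],s['ee_pos'],s['ft_force'])
V,U=np.mgrid[:384,:512]; W=world('wrist','w4',U,V,d)
hsv=cv2.cvtColor(p,cv2.COLOR_RGB2HSV)
yel=(hsv[...,0]>15)&(hsv[...,0]<33)&(hsv[...,1]>120)&(hsv[...,2]>60)
m=(d>0)&yel&(np.hypot(W[...,0]-.514,W[...,1]+.264)<.12)&(W[...,2]>.008)
m=cv2.morphologyEx(m.astype(np.uint8),cv2.MORPH_OPEN,np.ones((3,3)))>0
P=W[m]; A=np.c_[P[:,:2]-P[:,:2].mean(0),np.ones(len(P))]; print(len(P),np.linalg.lstsq(A,P[:,2],rcond=None)[0],cv2.minAreaRect((P[:,:2]*1000).astype(np.float32)))
snap('scene','s4')
cv2.imwrite('pics/f.png',cv2.resize(np.hstack([cv2.imread('pics/w4.png'),cv2.imread('pics/s4.png')]),(800,300),interpolation=cv2.INTER_AREA))
E
```

```text
9.25 [ 0.51546469 -0.26557003  0.21960046] [ 0.66927359 -0.11578314 -0.50120703]
10869 [0.00189441 0.00227094 0.02068197] ((516.1560668945312, -264.5501403808594), (155.13072204589844, 115.05610656738281), 6.223239898681641)
```

View pics/f.png

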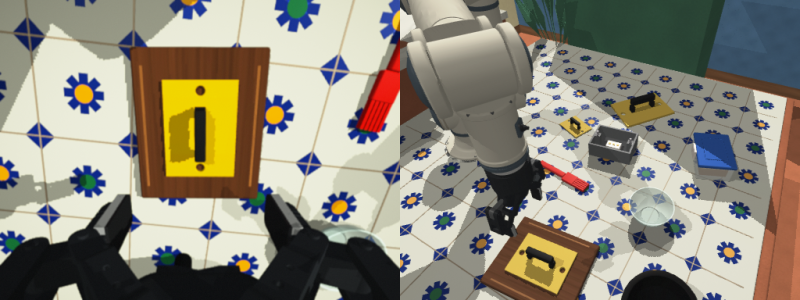

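The final view shows the cover flat and handle up in the middle of the board, at (200,130) in the left half. Its top is at z 0.0207 and it is level. The bowl at (653,205) hasn't moved, and the gripper is clear.

```bash
python3 -c "
from rig import env; print(env.finish_job())"
```

```text
the job is handed in; nothing more can be done
None
```

I lifted the middle-sized yellow cover off the box, laid it flat and handle up in the middle of the board (within about 2 mm), left the bowl untouched, and handed the job in at about 9.3 s.

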